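Check the lid switch of a bottle steriliser

ROBOT

A 6-joint arm with a two-finger parallel gripper is mounted at the origin on the work surface. World frame = base frame: x ahead of the robot, y to its left, z up, the work surface at z = 0. Lengths are in m, angles in rad, forces in N, time in s.
With the tool pointing down it reaches from about 0.325 to 0.9 m from the base axis. Payload 6.1 kg.
Tool frame: the origin (TCP) lies on the centre line of the jaws, within the pads' length; the fingertips stand 11 mm ahead of it and the grasp point (between the pads) lies 8 mm behind it; z points along the fingers, y is the direction in which the jaws open and shut (so a half turn about z gives the same grasp; the last joint's range is limited). The gripper opens to 85 mm and grips with 20 to 120 N. Pads are 22 mm wide; open, the fingers measure 114 mm over their backs; the gripper's body (76 mm by 85 mm) begins 54 mm behind the grasp point. The pads swing forward as they close: fully open they stand 13 mm farther back than shut.
Start: joints at [1.062, 0.22, 1.526, -0, 1.395, -0.126], TCP at [0.233, 0.58, 0.242] pointing down, gripper open.
Joint ranges: [-2.98, 2.98], [-0.91, 2.08], [0.09, 2.57], [-1.24, 4.39], [0.2, 2.65], [-2.68, 2.68]. Speed limits (rad/s): [2.57, 2.57, 3.01, 3.14, 3.14, 3.14].

INTERFACE

Orientations are given as a 3x3 rotation matrix whose columns are the frame's x, y, z axes.
In Python, from cell import get_state, snapshot, job_done, boxes_of gives the robot as it stands.
- The arm moves only by the shell command python3 -m pendant 'ROWS' [FORCE]. ROWS is JSON, a list of rows, each a list of 5 numbers: the closure in counts, from 0 (fully open) to 255 (shut), then the shift along the world's x, y, z in mm, then the turn about the world's z in degrees. In form: [[fingers, dx, dy, dz, yaw], ...]. A call has 1 to 12 rows; each row shifts and turns the pose as measured when the row begins; what a row does not reach is not made up. A row lasts 1/8 s, in which the tool goes at most 62.5 mm and 10.7 degrees, less where a joint would pass 70% of its speed; a pose out of reach is approached as far as the arm can. A call with a gripper value outside its range is refused whole. The fingers move at their own pace and stop on an object; FORCE is the grip in N (left out, the last holds). Time passes only in rows, so rows that do not move let the fingers close. It gives the time, the measured TCP pose, the force and the opening at its end, in the units of the state.
- get_state(): the state, without advancing time (a new reading comes with each control period).
- snapshot(name): name is "side" or "top" or "wrist"; returns a dict with "img" (480x640x3 uint8, red, green, blue), "z_map" (480x640 float32, m along the optical axis (not along the pixel's ray), 0 where there is no reading), "vfov" (degrees; the focal length in pixels is half the picture's height over the tangent of half this angle, whatever the lens; pixels are square), "cx", "cy" (the principal point, pixels), "R" (3x3) and "t" (3): a world point X has camera coordinates R X + t. Camera axes: x right, y down, z forward; pixel columns grow to the right and rows downward; lengths in m; the calibration is good to about 2 mm. A picture is of the moment at which its call begins.
- job_done(): hands the job in, once; it reports no verdict.
Trained networks look in the newest picture that a camera, given by its name, has taken for a name from the list of things; names that differ only in an ending like _2 or _b are one class to them, and where a whole thing is asked for, a point or a joint stands for the part that bears it (a point fixed in the world has none). Each returns a list of dicts, best first, with "score" (0 to 1); they miss things now and then, are a little off and sometimes report something else, mostly with a low value. They report only what shows in the picture. A call takes as long as a camera call.
- boxes_of(camera, query): "extent" ([left, top, right, bottom] in pixels, round what is visible of it).
The state is a dict: "time": time; "joint_positions": joint angles; "joint_vel": joint speeds; "joint_torque": joint torques, N m; "eef_pos": TCP position; "orientation": TCP orientation; "ft_force": force on the tool from outside, world axes, zero at the start; "ft_torque": the same for the moment, N m; "opening": opening from 0.0 (shut) to 1.0 (fully open).
Only numpy, scipy, OpenCV 4.12 (cv2) and the standard library are available. Lean on these libraries where they do the work, as an engineer would, in place of code of your own. Each camera call takes 0.05 s, during which the arm holds its last target. There are 200 camera calls.

TASK

The bottle steriliser does not notice its lid, so check its lid switch by hand: hook the lid lifter under the hot lid's loop handle, lift the lid off level without touching it with the gripper, set it on the cork trivet and hang the lifter back on its stand. Then, with closed fingers, press the roller lever of the lid switch down just until it clicks, hold it there for about a second without pushing it into overtravel, and let it spring back. Leave the bottles, cups and other things around where they are.

Things in the scene. Friction and masses are not known exactly. Their poses are not given: they have to be found in the camera images.
- steriliser: Fixed white round steam steriliser with an open pot, 180 mm outside diameter, rim 105 mm above the counter, wall 6 mm, glass bottles inside. Origin on the counter at the pot's axis; z up. Its x axis points from the pot's axis to the lid switch, which stands outside the pot wall.
- lever (a joint): Roller lever of the lid switch, 55 mm from hinge to roller, running along the steriliser's +y and sloping up. 0 = free, grows as the roller is pushed down. Clicks at 0.15 rad (roller 8 mm down, about 4 N); overtravel from 0.30 rad (17 mm, about 7 N): aim for 12 mm, 5 N. Hard stop 0.42. Springs back; force grows evenly from 0.6 N, about 0.4 N per mm.
- roller_top (a point): Top of the lever's black roller (20 mm diameter, 16 mm wide, axle along the steriliser's x); moves with the lever. When free it is 92 mm above the counter, 125 mm from the pot's axis along the steriliser's +x (y = 0), 35 mm clear of the pot's wall, 13 mm below the rim. While the lid is on, an ear of it covers the roller.
- lid: Loose white lid, 0.3 to 0.55 kg, on the pot at the start (underside 95 mm up). Origin at its underside, centre; z up. Plug 148 mm diameter, 10 mm high, loose in the pot by 7 mm; above it a flange 192 mm diameter, 8 mm thick; two flat ears 40 mm wide reach 140 mm from the axis along its +x and -x. Its x is within 0.12 rad of the steriliser's.
- lid_center (a point): Centre of the lid, on its axis, 14 mm above its underside.
- loop_top (a point): Loop handle of the lid: an arch of 8 mm round steel bar in the lid's y-z plane, feet 80 mm apart. This point is the bar's centre at the peak, 68 mm above the lid's underside, 50 mm above the flange's upper face; the bar slopes down 12 mm over 34 mm to each side, then drops to the feet. A hook passes through along the lid's x.
- lifter_grip (a point): Centre of the lifter's upright dark wooden grip block (30 mm along the lifter's x, 24 mm along its y, 60 mm high). Axes of the lifter: z up, hook mouth opening towards +x.
- hook_seat (a point): Bar centre at the lowest point of the lifter's steel C-hook (10 mm round bar, in the lifter's x-z plane), 94 mm below the grip's centre; the loop bar seats with its centre 9 mm above. Back of the C at x = -36 mm; tongue to a raised tip at x = +40 mm, top 19 mm above this point; upper arm 44 mm above. Collar plate 46 mm square, 6 mm thick, underside 58 mm above. Mass 0.16 kg.
- stand: Fixed wooden lifter stand; origin on the counter, z up. Two level steel rails, each 12 mm wide, run along its x from -45 to +80 mm, tops 100 mm up, 24 mm gap, joined by a post at x = +72 to +84 mm. The lifter hangs by its collar on the rails, its C in the gap, its x along the stand's x; it lifts straight up and is lowered straight down.
- stand_seat (a point): Point midway between the stand's rails at the level of their tops, where the centre of the collar's underside rests (hook seat then 58 mm below, grip centre 36 mm above).
- trivet_top (a point): Centre of the upper face of the fixed round cork trivet (172 mm diameter, 18 mm high), 18 mm above the counter.
- frosted_bottle: Bystander, loose: clear plastic bottle with white cap, 62 mm across, 130 high; origin at its underside, centre; leave alone.
- storage_jar: Bystander, loose: glass jar, 72 mm across, 110 high; origin at its underside, centre; leave alone.
- measuring_cup: Bystander, loose: open white cup, 80 mm across, 70 high; origin at its underside, centre; leave alone.
- cap_ring: Bystander, loose: white plastic screw ring, 68 mm across, 18 high; origin at its underside, centre; leave alone.
- teat_dome: Bystander, loose: clear conical teat cover, 64 mm across, 52 high; origin at its underside, centre; leave alone.
- small_cup: Bystander, loose: small clear cup, 60 mm across, 55 high; origin at its underside, centre; leave alone.
- pastry_brush: Bystander, loose: flat pastry brush with green handle, about 200 mm long, lying on the counter; origin at its underside, centre; leave alone.

How it is judged:
By the outcome, as a careful person would: the job done as asked, in the order asked, and still so for the second after the job is handed in, with the robot touching nothing.
It also fails if it takes over 72 s, if anything falls off the work surface, if the arm or the gripper's body presses on something with over 40 N, if the wrist force passes 120 N, or if a joint passes its speed limit or range.

## Working session

There is one attempt and no reset: what is moved stays moved. The work goes in short steps, Python scripts to look and compute and a shell command to move; the robot and the scene stay as the last step left them, time stands still between calls to the robot, and variables do not carry over. Pictures are saved under pics/ and viewed, about 8 in all and at most 12, crops included, and the job is handed in when it is done.

```bash
mkdir -p pics; cat > h.py <<'E'
import numpy as np, cv2
from cell import get_state, snapshot, boxes_of, job_done
def snap(n):
    s=snapshot(n); s['f']=s['img'].shape[0]/2/np.tan(np.radians(s['vfov'])/2); return s
def cloud(s):
    z=s['z_map']; v,u=np.mgrid[:z.shape[0],:z.shape[1]]
    P=np.stack([(u-s['cx'])/s['f']*z,(v-s['cy'])/s['f']*z,z],-1)
    W=(P-np.array(s['t']))@np.array(s['R']); W[z<=0]=np.nan; return W
def proj(s,X):
    c=np.array(s['R'])@np.array(X)+np.array(s['t']); return c[:2]/c[2]*s['f']+[s['cx'],s['cy']]
def save(s,name): cv2.imwrite('pics/'+name,s['img'][:,:,::-1])
E
python3 - <<'E'
from h import *
np.set_printoptions(precision=3,suppress=True)
for c in ['side','top']:
    s=snap(c); save(s,c+'1.png'); np.save(c+'.npy',s,allow_pickle=True)
    W=cloud(s)
    print(c,'cam at',-np.array(s['R']).T@np.array(s['t']))
    for q in ['steriliser','lid','loop_top','lifter_grip','stand','trivet_top','lever','frosted_bottle','storage_jar','measuring_cup','cap_ring','teat_dome','small_cup','pastry_brush']:
        for b in boxes_of(c,q)[:1]:
            l,t,r,bt=[int(x) for x in b['extent']]
            w=W[t:bt,l:r].reshape(-1,3); print(q,round(b['score'],2),(l,t,r,bt),W[(t+bt)//2,(l+r)//2],np.nanmax(w[:,2]))
E
```

```text
side cam at [-0.078 -0.625  1.049]
steriliser 0.81 (299, 250, 404, 330) [ 0.494 -0.133  0.113] 0.16606707540611682
lid 0.92 (285, 234, 390, 301) [ 0.52  -0.064  0.113] 0.16625415706067337
loop_top 0.63 (285, 232, 390, 301) [ 0.524 -0.061  0.111] 0.16625415706067337
lifter_grip 0.78 (424, 314, 450, 367) [ 0.519 -0.349  0.121] 0.16899863468363166
stand 0.87 (395, 308, 461, 398) [ 0.499 -0.347  0.092] 0.16899863468363166
trivet_top 0.94 (208, 196, 266, 241) [0.513 0.313 0.017] 0.025609582425137372
lever 0.57 (379, 248, 399, 269) [ 0.714 -0.068 -0.003] 0.11536118793483684
frosted_bottle 0.61 (317, 172, 339, 216) [0.705 0.15  0.089] 0.13293801124444923
storage_jar 0.91 (409, 236, 440, 283) [ 0.704 -0.177  0.087] 0.11366744166852492
measuring_cup 0.86 (183, 152, 218, 182) [0.539 0.509 0.07 ] 0.07632812804807397
cap_ring 0.57 (456, 298, 486, 318) [nan nan nan] 0.10106072597480477
teat_dome 0.97 (219, 274, 245, 297) [0.35  0.125 0.029] 0.05505924160453208
small_cup 0.65 (295, 325, 323, 365) [ 0.376 -0.12   0.006] 0.057911000473360355
pastry_brush 0.92 (484, 367, 537, 444) [ 0.564 -0.521  0.0
[... 455 characters left out ...]
 0.68 (189, 227, 249, 288) [0.529 0.324 0.022] 0.03022188782708805
lever 0.43 (374, 212, 387, 220) [ 0.647 -0.122  0.055] 0.08863304210602019
frosted_bottle 0.86 (264, 173, 287, 201) [0.711 0.165 0.103] 0.13698848839841646
storage_jar 0.74 (380, 171, 408, 206) [ 0.711 -0.154  0.115] 0.11804546479301438
measuring_cup 0.74 (121, 227, 154, 256) [0.573 0.564 0.003] 0.07660000043568004
cap_ring 0.49 (441, 184, 461, 204) [ 0.728 -0.331 -0.002] 0.027160304640291406
teat_dome 0.87 (274, 311, 296, 330) [0.358 0.13  0.056] 0.05570301168987573
small_cup 0.63 (376, 307, 400, 327) [ 0.373 -0.149  0.007] 0.06234076016897884
pastry_brush 0.96 (508, 216, 528, 286) [ 0.563 -0.512  0.015] 0.029031626893894595
```

```bash
python3 - <<'E'
from h import *
a=cv2.imread('pics/side1.png')[180:420,180:500]; b=cv2.imread('pics/top1.png')[160:340,180:500]
cv2.imwrite('pics/v1.png',np.vstack([cv2.resize(a,None,fx=1.5,fy=1.5) if 0 else cv2.resize(b,(500,281),interpolation=cv2.INTER_CUBIC),cv2.resize(a,(500,375),interpolation=cv2.INTER_CUBIC)])[:600] if 0 else np.hstack([cv2.resize(a,(400,300),interpolation=cv2.INTER_CUBIC),cv2.resize(b,(400,300),interpolation=cv2.INTER_CUBIC)]))
a=cv2.resize(b,(800,450),interpolation=cv2.INTER_CUBIC); cv2.imwrite('pics/v2.png',a)
E
```

```text
(no output)
```

View pics/side1.png

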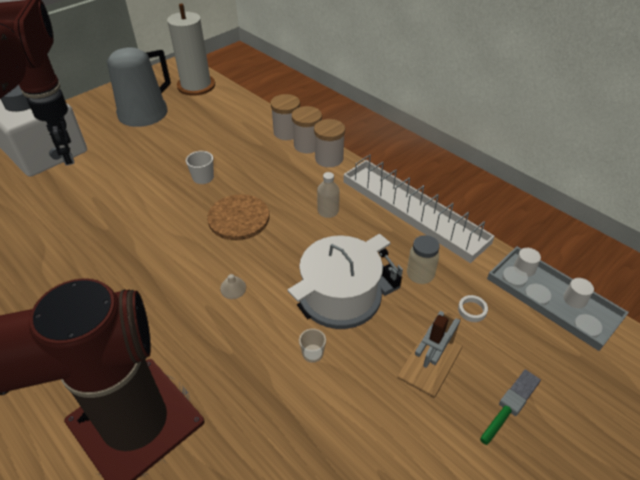

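View pics/v2.png

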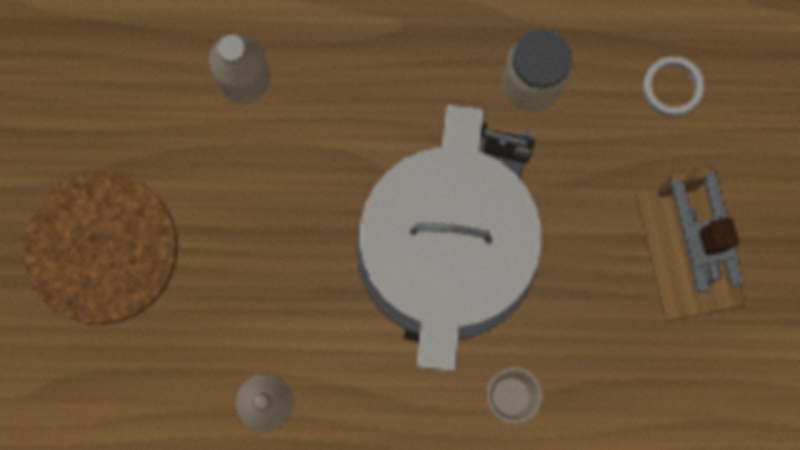

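The side picture shows the lid with its loop at (340,262), the switch at (390,278), the stand with lifter at (437,335), and the trivet at (238,217). In the top crop, the lid's ears run along ±x with a slight negative yaw. The lever sits to the -y side of the +x ear, and the stand's post is at its +x end, with the stand yawed by roughly +15°.

```bash
python3 - <<'E'
from h import *
np.set_printoptions(precision=4,suppress=True)
st=get_state(); print(st['time'],st['eef_pos'],np.array(st['orientation']),st['opening'])
for c in ['top','side']:
    s=np.load(c+'.npy',allow_pickle=True).item(); W=cloud(s); print(c,s['f'])
    def sel(x0,x1,y0,y1,z0,z1):
        return W[(W[...,0]>x0)&(W[...,0]<x1)&(W[...,1]>y0)&(W[...,1]<y1)&(W[...,2]>z0)&(W[...,2]<z1)]
    def rep(n,p):
        if len(p)<5: print(n,len(p)); return
        r=cv2.minAreaRect((p[:,:2]*1000).astype(np.float32)); print(n,len(p),p.mean(0),'zmax',p[:,2].max(),'rect',np.round(r[0],1),np.round(r[1],1),round(r[2],1))
    rep('griptop',sel(.4,.65,-.42,-.25,.155,.19))
    p=sel(.4,.65,-.42,-.25,.09,.113); rep('rails/collar',p)
    p=sel(.4,.65,-.2,.1,.125,.19); rep('loop',p)
    rep('loophi',sel(.4,.65,-.2,.1,.15,.19))
    p=sel(.3,.75,-.25,.1,.105,.122); rep('lid',p)
    rep('trivet',sel(.35,.7,.2,.45,.012,.035))
    p=sel(.55,.75,-.16,-.06,.03,.09); rep('switch',p)
E
```

```text
1.5 [0.2334 0.5798 0.2423] [[-0.9276  0.3735 -0.    ]
 [ 0.3735  0.9276 -0.    ]
 [-0.     -0.     -1.    ]] 0.9993308831645006
top 551.7109537310213
griptop 119 [ 0.5319 -0.3386  0.1646] zmax 0.17251347635768863 rect [ 532.4 -339.7] [30.2 25.9] 14.7
rails/collar 557 [ 0.5471 -0.3327  0.1009] zmax 0.11297050766823612 rect [ 546.9 -335.6] [129.4  50.5] 12.9
loop 104 [ 0.5313 -0.0635  0.1568] zmax 0.17530970684112332 rect [531.6 -65. ] [83.5  8.2] 84.5
loophi 88 [ 0.5314 -0.0651  0.1601] zmax 0.17530970684112332 rect [531.5 -66.5] [72.4  8. ] 84.3
lid 4863 [ 0.5442 -0.0722  0.113 ] zmax 0.12196444658970952 rect [ 576.5 -104.3] [190.1 365.6] 48.7
trivet 2762 [0.5242 0.3225 0.0181] zmax 0.03022188782708805 rect [524.9 322.4] [169.  168.5] 45.8
switch 330 [ 0.6687 -0.134   0.0643] zmax 0.08992041106254665 rect [ 687.2 -141.9] [ 58.3 113.1] 72.5
side 539.6138637040659
griptop 170 [ 0.5299 -0.3417  0.1636] zmax 0.16899863468363166 rect [ 531.7 -340.6] [31.9 23.7] 12.3
rails/collar 728 [ 0.5388 -0.3428  0.1004] zmax 0.11268094068330965 rect [ 546.9 -337.2] [133.6  48.2] 12.7
loop 155 [ 0.5294 -0.0709  0.1514] zmax 0.16625415706067337 rect [530.9 -67.1] [81.6 10.3] 84.4
loophi 101 [ 0.5297 -0.0694  0.1585] zmax 0.16625415706067337 rect [531. -67.] [75.3  9.9] 85.5
lid 4882 [ 0.5391 -0.0773  0.1118] zmax 0.12150797223165291 rect [576.5 -73.2] [191.7 373.8] 80.7
trivet 2046 [0.5204 0.3185 0.0169] zmax 0.025609582425137372 rect [522.7 321.3] [172.6 170.2] 40.6
switch 558 [ 0.6476 -0.1368  0.0602] zmax 0.08999878814458961 rect [ 636.8 -120.8] [ 77.1 167.6] 86.0
```

```bash
python3 -m pendant '[[0,18,-56,5,-7],[0,18,-56,5,-7],[0,18,-56,5,-7],[0,18,-56,5,-7],[0,18,-56,5,-7],[0,18,-56,5,-7],[0,18,-56,5,-7],[0,18,-56,5,-7],[0,18,-56,5,0],[0,18,-56,5,0],[0,18,-56,5,0],[0,18,-56,0,0]]' 60
```

```text
time: 3.0
eef_pos: [0.4519, -0.1107, 0.3007]
orientation: [[-0.184, 0.983, 0.012], [0.983, 0.184, -0.001], [-0.003, 0.011, -1.0]]
ft_force: [0.7, 0.4, 0.6]
opening: 0.999
```

```bash
python3 -m pendant '[[0,20,-56,0,1],[0,20,-56,0,1],[0,20,-56,0,0],[0,15,-45,0,0],[0,0,0,0,0]]'
python3 - <<'E'
from h import *
np.set_printoptions(precision=4,suppress=True)
st=get_state(); print(st['time'],st['eef_pos'],np.array(st['orientation'])[:,1])
s=snap('wrist'); save(s,'w1.png'); W=cloud(s)
def rep(n,z0,z1):
    m=(W[...,2]>z0)&(W[...,2]<z1)&(abs(W[...,0]-.54)<.12)&(abs(W[...,1]+.34)<.06); p=W[m]
    if len(p)<5: print(n,len(p));return
    r=cv2.minAreaRect((p[:,:2]*1000).astype(np.float32)); print(n,len(p),p.mean(0),np.round(r[0],1),np.round(r[1],1),round(r[2],1))
rep('top',.158,.18); rep('rails',.093,.109)
E
```

```text
time: 3.62
eef_pos: [0.5282, -0.3356, 0.3002]
orientation: [[-0.214, 0.977, 0.013], [0.977, 0.214, -0.001], [-0.004, 0.013, -1.0]]
ft_force: [-0.7, 0.9, 1.2]
opening: 0.998
3.625 [ 0.5282 -0.3356  0.3002] [0.9768 0.2138 0.0128]
top 1008 [ 0.5319 -0.3379  0.1649] [ 532.1 -339.3] [29.9 24.6] 12.9
rails 3432 [ 0.5496 -0.331   0.1009] [ 546.8 -336.2] [129.5  48.6] 12.4
```

View pics/w1.png

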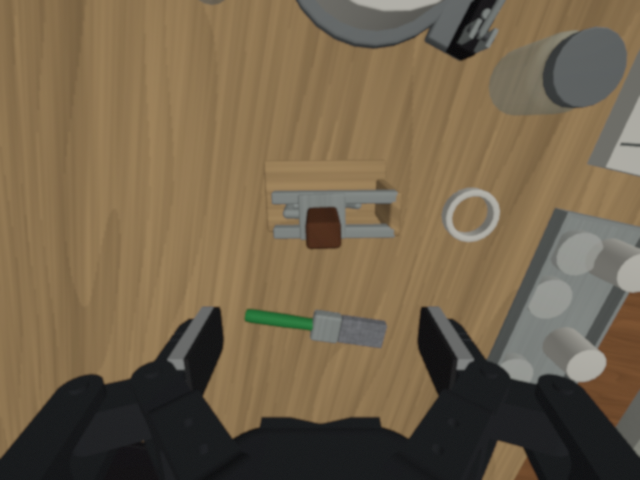

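The wrist picture shows the grip block at (323,228) on the rails, with its faces aligned to the jaws. The measurement agrees with the first one. Next I descend and grip.

```bash
python3 -m pendant '[[0,4,-4,-40,0],[0,0,0,-45,0],[0,0,0,-40,0],[0,0,0,-30,0],[0,0,0,-12,0],[0,0,0,0,0]]'; python3 - <<'E'
from h import *
s=get_state();print(s['eef_pos'],np.array(s['orientation'])[:,1])
E
```

```text
time: 4.42
eef_pos: [0.5327, -0.3306, 0.1341]
orientation: [[-0.221, 0.975, 0.019], [0.975, 0.221, -0.002], [-0.006, 0.018, -1.0]]
ft_force: [0.3, 0.8, 0.6]
opening: 0.999
[ 0.53268082 -0.33056915  0.13411985] [0.97517221 0.22074086 0.01768148]
```

```bash
python3 -m pendant '[[0,-1,-9,-6,0],[0,0,0,0,0],[170,0,0,0,0],[255,0,0,0,0],[255,0,0,0,0],[255,0,0,0,0]]' 80; python3 - <<'E'
from h import *
s=get_state();print(s['eef_pos'],np.array(s['orientation'])[:,1])
E
```

```text
time: 5.18
eef_pos: [0.5343, -0.3422, 0.1337]
orientation: [[-0.221, 0.975, 0.026], [0.975, 0.221, -0.008], [-0.014, 0.023, -1.0]]
ft_force: [1.4, -1.3, 2.3]
opening: 0.343
[ 0.53427665 -0.342246    0.13366784] [0.97501045 0.2209419  0.02322261]
```

```bash
python3 -m pendant '[[255,0,0,20,0],[255,0,0,40,0],[255,0,0,50,0],[255,-25,45,10,-5],[255,-30,50,0,-5],[255,-25,45,0,-5],[255,-10,45,0,-3],[255,0,50,0,0],[255,0,35,0,0],[255,0,0,0,0]]'; python3 - <<'E'
from h import *
s=get_state();print(s['eef_pos'],np.array(s['orientation'])[:,1])
E
```

```text
time: 6.42
eef_pos: [0.44, -0.0642, 0.267]
orientation: [[0.104, 0.994, 0.031], [0.994, -0.103, -0.017], [-0.014, 0.033, -0.999]]
ft_force: [-0.0, -0.9, -1.5]
opening: 0.345
[ 0.43997073 -0.06422272  0.26702903] [ 0.99409255 -0.10343746  0.03287379]
```

```bash
cat > m.py <<'E'
from h import *
np.set_printoptions(precision=4,suppress=True)
import sys
st=get_state(); e=np.array(st['eef_pos']); R=np.array(st['orientation']); print(e, 'yaw',np.degrees(np.arctan2(R[1,1],R[0,1])),'tilt',R[2,:2])
# lifter pose relative to the tool at grasp
Rg=np.array([[-0.221,0.975,0.026],[0.975,0.221,-0.008],[-0.014,0.023,-1.0]]); Rg=np.linalg.svd(Rg)[0]@np.linalg.svd(Rg)[2]
a=np.radians(12.6); Rl=np.array([[np.cos(a),-np.sin(a),0],[np.sin(a),np.cos(a),0],[0,0,1]])
off=Rg.T@(np.array([.532,-.3395,.042])-np.array([.5343,-.3422,.1337]))
seat=e+R@off; RL=R@Rg.T@Rl
print('seat',seat,'lifter x',RL[:,0],'z',RL[:,2])
H=[RL@np.array(q)+seat for q in [(-.036,0,.0),(-.036,0,.044),(0,0,.044),(0,0,.094),(0,0,0),(.04,0,.014)]]
L=[(.531,-.066,.163)]
for c in sys.argv[2:]:
    s=snap(c); im=cv2.resize(s['img'][:,:,::-1],None,fx=4,fy=4,interpolation=cv2.INTER_CUBIC)
    for p in H: cv2.circle(im,tuple(int(4*v+2) for v in proj(s,p)),3,(0,0,255),-1)
    for p in L: cv2.circle(im,tuple(int(4*v+2) for v in proj(s,p)),3,(0,255,0),-1)
    u,v=(4*proj(s,seat)).astype(int); x0=max(0,u-300);y0=max(0,v-220)
    cv2.imwrite('pics/%s_%s.png'%(sys.argv[1],c),im[y0:y0+440,x0:x0+640])
E
python3 m.py pre side
```

```text
[ 0.44   -0.0642  0.267 ] yaw -5.940371892060429 tilt [-0.0135  0.0329]
seat [ 0.4395 -0.061   0.1753] lifter x [ 0.9943 -0.1066  0.0096] z [-0.0096  0.0007  1.    ]
```

View pics/pre_side.png

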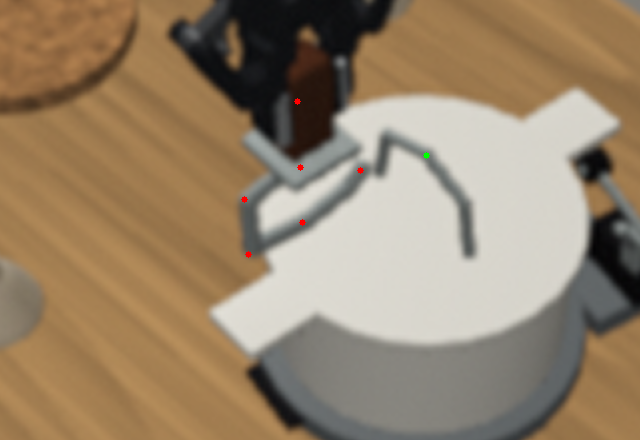

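The crop shows the hook lying on its model points, with the tip at (370,170) and the loop peak at (427,155). Next I lower it to insertion height.

```bash
python3 -m pendant '[[255,0,2,-25,0],[255,5,2,-16,0],[255,0,0,0,0]]'; python3 m.py a
```

```text
time: 6.85
eef_pos: [0.4462, -0.0637, 0.2269]
orientation: [[0.107, 0.994, 0.034], [0.994, -0.106, -0.02], [-0.016, 0.036, -0.999]]
ft_force: [0.3, 0.4, -0.9]
opening: 0.341
[ 0.4462 -0.0637  0.2269] yaw -6.103714282930405 tilt [-0.0159  0.0358]
seat [ 0.446  -0.0607  0.1352] lifter x [ 0.9939 -0.1095  0.0125] z [-0.0122  0.0035  0.9999]
```

```bash
python3 -m pendant '[[255,20,-1,-1,0],[255,22,-1,0,0],[255,22,-1,0,0],[255,20,-1,0,0],[255,0,0,0,0]]'; python3 m.py ins side
```

```text
time: 7.48
eef_pos: [0.5346, -0.0716, 0.2293]
orientation: [[0.111, 0.993, 0.036], [0.994, -0.11, -0.022], [-0.018, 0.038, -0.999]]
ft_force: [-1.1, 0.1, -2.6]
opening: 0.339
[ 0.5346 -0.0716  0.2293] yaw -6.3249733589994515 tilt [-0.0176  0.0382]
seat [ 0.5346 -0.0688  0.1376] lifter x [ 0.9934 -0.1134  0.0149] z [-0.0144  0.0054  0.9999]
```

View pics/ins_side.png

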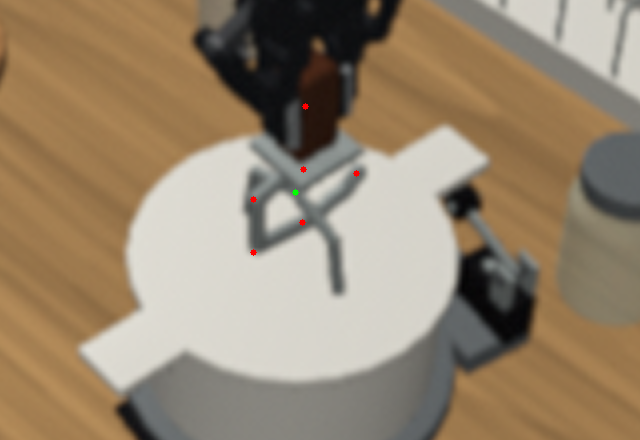

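The crop shows the tongue through the loop, with the bar between tongue and arm. Next I lift gently.

```bash
python3 -m pendant '[[255,-3,2,8,0],[255,0,1,6,0],[255,0,0,6,0],[255,0,0,10,0],[255,0,0,20,0],[255,0,0,20,0],[255,0,0,0,0]]' 110; python3 m.py lift side; python3 - <<'E'
from h import *
s=snap('top');W=cloud(s);m=(W[...,2]>.125)&(W[...,2]<.185)&(abs(W[...,0]-.53)<.16)&(abs(W[...,1]+.066)<.11);p=W[m]
z=p[:,2];k=abs(z-np.median(z))<.006;p=p[k];A=np.c_[p[:,:2]-p[:,:2].mean(0),np.ones(len(p))]
print(len(p),p.mean(0),np.linalg.lstsq(A,p[:,2],rcond=None)[0], p.min(0),p.max(0))
E
```

```text
time: 8.4
eef_pos: [0.5276, -0.0681, 0.3024]
orientation: [[0.111, 0.993, 0.032], [0.994, -0.111, -0.021], [-0.017, 0.034, -0.999]]
ft_force: [-0.2, 0.4, -4.8]
opening: 0.34
[ 0.5276 -0.0681  0.3024] yaw -6.350234418660663 tilt [-0.0174  0.0343]
seat [ 0.5272 -0.0653  0.2107] lifter x [ 0.9934 -0.1138  0.0111] z [-0.0106  0.0048  0.9999]
1796 [ 0.47589516 -0.05477215  0.16885243] [-0.00205062 -0.03269938  0.16885243] [ 0.38796666 -0.16159713  0.16282562] [0.56884235 0.01129478 0.17479379]
```

View pics/lift_side.png

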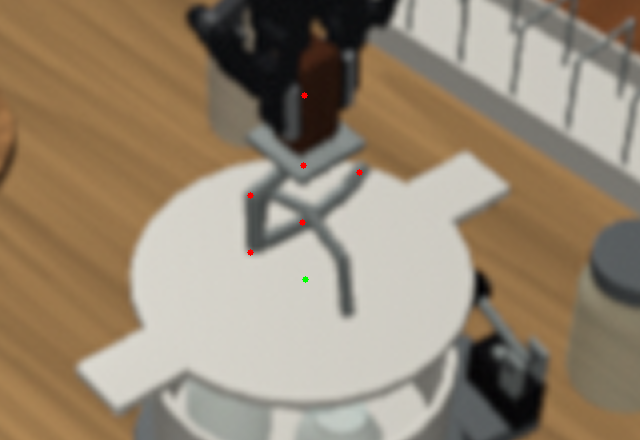

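The lid hangs level on the hook, with the pot open at (320,400). Next I carry it gently to the trivet.

```bash
python3 -m pendant '[[255,0,8,6,0],[255,0,16,4,0],[255,0,24,0,0],[255,0,30,0,0],[255,0,34,0,0],[255,0,36,0,0],[255,0,36,0,0],[255,0,36,0,0],[255,0,36,0,0],[255,0,36,0,0],[255,0,34,0,0],[255,0,28,0,0]]'; python3 m.py x
```

```text
time: 10.0
eef_pos: [0.5191, 0.3079, 0.3062]
orientation: [[0.109, 0.994, 0.019], [0.994, -0.108, -0.016], [-0.014, 0.021, -1.0]]
ft_force: [0.7, 0.5, -4.9]
opening: 0.336
[0.5191 0.3079 0.3062] yaw -6.221826043203698 tilt [-0.0137  0.021 ]
seat [0.5176 0.3112 0.2145] lifter x [ 0.9938 -0.1115 -0.0023] z [ 0.0023 -0.0003  1.    ]
```

```bash
python3 -m pendant '[[255,3,6,0,0],[255,3,4,0,0],[255,0,0,-10,0],[255,0,0,-15,0],[255,0,0,-20,0],[255,0,0,-20,0],[255,0,0,-18,0],[255,0,0,-10,0],[255,0,0,0,0]]'; python3 m.py tri side; python3 - <<'E'
from h import *
s=snap('side');W=cloud(s)
print(boxes_of('side','lid')[:1])
m=(abs(W[...,0]-.52)<.16)&(abs(W[...,1]-.32)<.12)&(W[...,2]>.06)&(W[...,2]<.105);p=W[m]
k=abs(p[:,2]-np.median(p[:,2]))<.008;p=p[k];A=np.c_[p[:,:2]-p[:,:2].mean(0),np.ones(len(p))]
print(len(p),np.linalg.lstsq(A,p[:,2],rcond=None)[0])
q=p[(abs(p[:,0]-.52)<.11)]; print('y',np.percentile(q[:,1],[.3,99.7]),'x',p[:,0].min(),p[:,0].max(), q.mean(0))
E
```

```text
time: 11.12
eef_pos: [0.5221, 0.3171, 0.2024]
orientation: [[0.109, 0.994, 0.012], [0.994, -0.109, -0.02], [-0.018, 0.014, -1.0]]
ft_force: [1.1, 0.6, -5.2]
opening: 0.338
[0.5221 0.3171 0.2024] yaw -6.229870017432143 tilt [-0.0181  0.0144]
seat [0.52   0.3201 0.1107] lifter x [ 0.9937 -0.1117 -0.0089] z [0.0093 0.0034 1.    ]
[{'extent': [185.8, 180.4, 282.6, 227.9], 'score': 0.72}]
2760 [-0.00137316 -0.02951543  0.07059639]
y [0.22346538 0.41016192] x 0.3811981442974171 0.6619473111439379 [0.51404077 0.30842029 0.07064805]
```

View pics/tri_side.png

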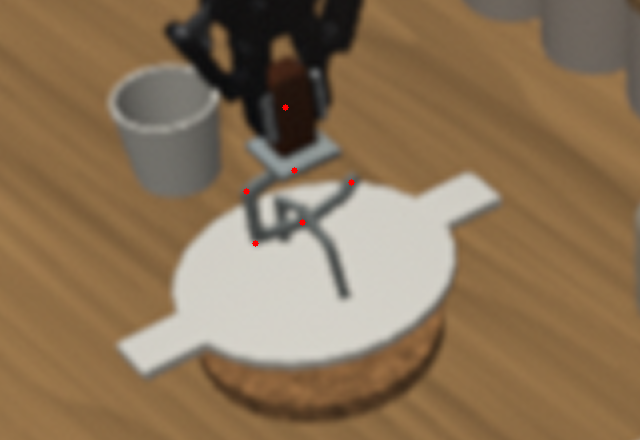

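```bash
python3 -m pendant '[[255,2,4,-4,0],[255,0,0,-10,0],[255,0,0,-8,0],[255,0,0,-6,0],[255,0,0,-6,0],[255,0,0,-6,0],[255,0,0,-5,0],[255,0,0,0,0]]'; python3 m.py y
```

```text
time: 12.28
eef_pos: [0.5271, 0.3231, 0.1598]
orientation: [[0.108, 0.994, 0.021], [0.994, -0.108, -0.015], [-0.013, 0.022, -1.0]]
ft_force: [0.7, 0.3, -1.7]
opening: 0.343
[0.5271 0.3231 0.1598] yaw -6.2082596424807885 tilt [-0.0131  0.0224]
seat [0.5258 0.3265 0.0681] lifter x [ 0.9938 -0.1113 -0.0009] z [ 0.0008 -0.0007  1.    ]
```

```bash
python3 -m pendant '[[255,0,0,-6,0],[255,0,0,-5,0],[255,0,0,0,0]]'; python3 m.py low side; python3 - <<'E'
from h import *
s=snap('side');W=cloud(s)
m=(abs(W[...,0]-.52)<.16)&(abs(W[...,1]-.32)<.12)&(W[...,2]>.025)&(W[...,2]<.05);p=W[m]
A=np.c_[p[:,:2]-p[:,:2].mean(0),np.ones(len(p))]
print(len(p),np.linalg.lstsq(A,p[:,2],rcond=None)[0])
q=p[(abs(p[:,0]-.52)<.11)]; print('y',np.percentile(q[:,1],[.3,99.7]),'x',p[:,0].min(),p[:,0].max(), q.mean(0))
E
```

```text
time: 12.65
eef_pos: [0.5278, 0.3234, 0.1491]
orientation: [[0.108, 0.994, 0.023], [0.994, -0.108, -0.015], [-0.012, 0.024, -1.0]]
ft_force: [0.0, -1.2, -1.6]
opening: 0.336
[0.5278 0.3234 0.1491] yaw -6.212102602250638 tilt [-0.0121  0.024 ]
seat [0.5265 0.3268 0.0574] lifter x [ 0.9938 -0.1113  0.0007] z [-0.0009 -0.0015  1.    ]
2699 [0.00081906 0.00257874 0.03473438]
y [0.22936226 0.41773526] x 0.38435214564232284 0.6666130711749392 [0.51569343 0.31336477 0.03479085]
```

View pics/low_side.png

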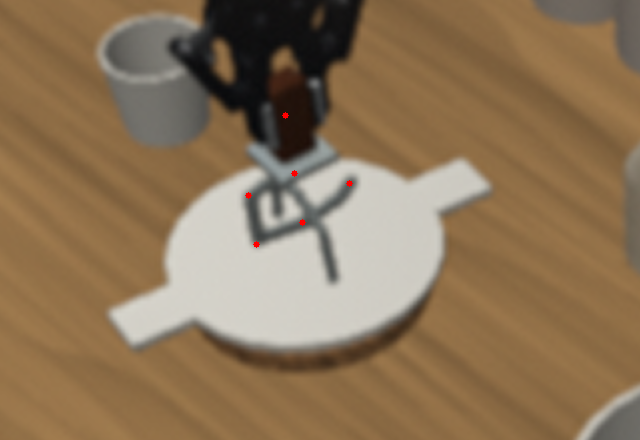

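The lid lies flat and centred on the trivet, and the hook is free under the loop. Next I withdraw it.

```bash
python3 -m pendant '[[255,-18,2,0,0],[255,-20,2,0,0],[255,-20,2,0,0],[255,-20,2,0,0],[255,0,0,0,0]]'; python3 m.py z
```

```text
time: 13.38
eef_pos: [0.4491, 0.3319, 0.1509]
orientation: [[0.109, 0.994, 0.026], [0.994, -0.109, -0.013], [-0.01, 0.027, -1.0]]
ft_force: [-0.1, 0.1, -0.8]
opening: 0.338
[0.4491 0.3319 0.1509] yaw -6.245596906694646 tilt [-0.0102  0.027 ]
seat [0.4482 0.3354 0.0592] lifter x [ 0.9937 -0.1118  0.0037] z [-0.0041 -0.0031  1.    ]
```

```bash
python3 -m pendant '[[255,0,0,30,0],[255,0,0,50,0],[255,0,-20,50,0],[255,4,-45,10,0],[255,7,-56,0,3],[255,7,-56,0,3],[255,7,-56,0,3],[255,7,-56,0,3],[255,7,-56,0,3],[255,7,-56,0,2],[255,7,-56,0,0],[255,7,-56,0,0]]'; python3 -m pendant '[[255,7,-56,0,0],[255,8,-50,0,0],[255,8,-35,0,0],[255,0,0,0,0]]'; python3 m.py q
```

```text
time: 14.88
eef_pos: [0.5171, -0.1994, 0.3034]
orientation: [[-0.2, 0.979, 0.049], [0.98, 0.201, -0.006], [-0.016, 0.047, -0.999]]
ft_force: [1.6, 0.9, -0.6]
opening: 0.337
time: 15.38
eef_pos: [0.5402, -0.3538, 0.304]
orientation: [[-0.193, 0.98, 0.052], [0.981, 0.193, -0.01], [-0.02, 0.049, -0.999]]
ft_force: [-1.0, 0.8, -1.9]
opening: 0.339
[ 0.5402 -0.3538  0.304 ] yaw 11.163519880313386 tilt [-0.0198  0.0487]
seat [ 0.5403 -0.3511  0.2122] lifter x [0.9814 0.1903 0.0254] z [-0.0261  0.0011  0.9997]
```

```bash
python3 -m pendant '[[255,-4,6,-30,1],[255,-3,6,-35,0.6],[255,0,0,-20,0],[255,0,0,0,0]]'; python3 m.py q
```

```text
time: 15.88
eef_pos: [0.5337, -0.3418, 0.2186]
orientation: [[-0.22, 0.974, 0.054], [0.975, 0.221, -0.01], [-0.022, 0.051, -0.998]]
ft_force: [0.2, -0.1, -1.4]
opening: 0.337
[ 0.5337 -0.3418  0.2186] yaw 12.791634661158641 tilt [-0.022   0.0509]
seat [ 0.5341 -0.3393  0.1268] lifter x [0.9755 0.2181 0.0276] z [-0.0288  0.002   0.9996]
```

```bash
sed -i 's/^L=.*/L=[Rl@np.array([x,y,0])+np.array([.532,-.3395,.1]) for x in (-.045,.08) for y in (-.012,.012)]/' m.py; python3 m.py hang side; python3 - <<'E'
import sys
E
```

```text
[ 0.5337 -0.3418  0.2186] yaw 12.791634661158641 tilt [-0.022   0.0509]
seat [ 0.5341 -0.3393  0.1268] lifter x [0.9755 0.2181 0.0276] z [-0.0288  0.002   0.9996]
```

View pics/hang_side.png

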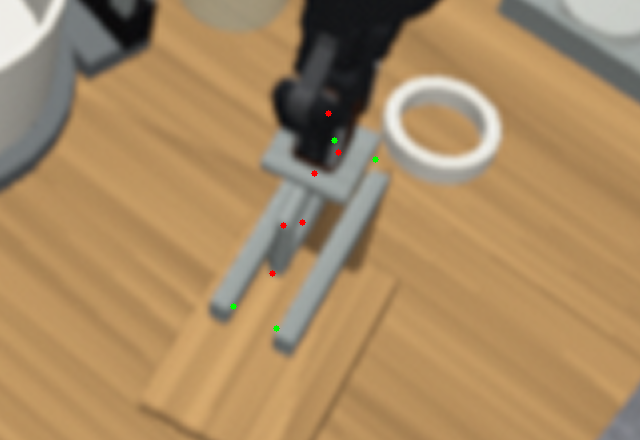

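The crop shows the lifter above the rails, with the C (about (275,255)) over the gap and aligned. Next I lower it.

```bash
python3 -m pendant '[[255,-1,0,-20,0],[255,0,0,-28,0],[255,0,0,-20,0],[255,0,0,-8,0],[255,0,0,0,0]]'; python3 m.py q
```

```text
time: 16.55
eef_pos: [0.5357, -0.3442, 0.145]
orientation: [[-0.22, 0.973, 0.063], [0.975, 0.222, -0.017], [-0.031, 0.057, -0.998]]
ft_force: [-0.1, 0.3, -1.7]
opening: 0.331
[ 0.5357 -0.3442  0.145 ] yaw 12.82512355774411 tilt [-0.0308  0.0573]
seat [ 0.5368 -0.3424  0.0533] lifter x [0.9753 0.2184 0.0341] z [-0.0369  0.0091  0.9993]
```

```bash
python3 -m pendant '[[255,-2,3,-7,0],[255,0,0,-4,0],[255,0,0,0,0]]'; python3 m.py q
```

```text
time: 16.92
eef_pos: [0.5346, -0.3419, 0.1355]
orientation: [[-0.22, 0.973, 0.065], [0.975, 0.222, -0.02], [-0.034, 0.059, -0.998]]
ft_force: [-0.1, 1.0, -1.3]
opening: 0.337
[ 0.5346 -0.3419  0.1355] yaw 12.837224267763238 tilt [-0.0336  0.0595]
seat [ 0.5359 -0.3402  0.0438] lifter x [0.9752 0.2185 0.0363] z [-0.0397  0.0114  0.9991]
```

```bash
python3 -m pendant '[[255,0,0,-2.5,0],[140,0,0,0,0],[60,0,0,0,0],[0,0,0,0,0],[0,0,0,0,0]]'; python3 m.py rel side
```

```text
time: 17.55
eef_pos: [0.536, -0.3431, 0.1361]
orientation: [[-0.22, 0.973, 0.069], [0.975, 0.222, -0.023], [-0.037, 0.062, -0.997]]
ft_force: [-1.1, 0.6, 0.7]
opening: 1.002
[ 0.536  -0.3431  0.1361] yaw 12.85415087587631 tilt [-0.0373  0.0621]
seat [ 0.5376 -0.3417  0.0444] lifter x [0.975  0.2187 0.0389] z [-0.043   0.0143  0.999 ]
```

View pics/rel_side.png

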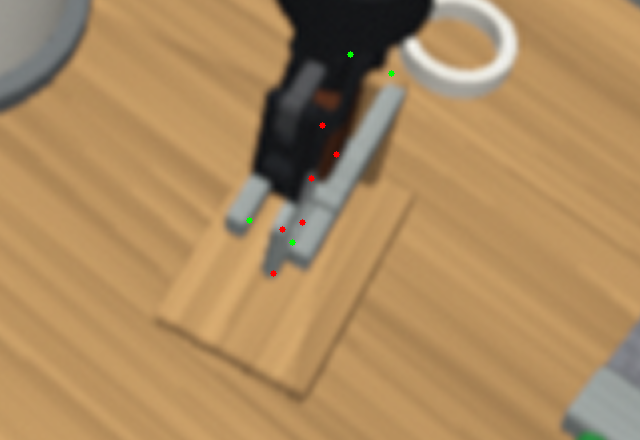

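The lifter hangs by its collar and the jaws are open. I go straight up, then over to the switch for a close look.

```bash
python3 -m pendant '[[0,0,0,30,0],[0,0,0,50,0],[0,0,0,55,0],[0,15,30,30,0],[255,22,48,0,-4],[255,22,48,0,-4],[255,22,48,0,-4],[255,22,48,0,0],[255,0,0,0,0]]' 40; python3 - <<'E'
from h import *
np.set_printoptions(precision=4,suppress=True)
st=get_state(); print(st['eef_pos'],np.array(st['orientation']),st['opening'])
s=snap('wrist'); save(s,'w2.png'); np.save('w2.npy',s,allow_pickle=True); W=cloud(s)
for q in ['lever','steriliser']: print(q,[(b['extent'],b['score']) for b in boxes_of('wrist',q)[:2]])
t=snap('top'); Wt=cloud(t); np.save('top2.npy',t,allow_pickle=True)
for n,w in (('wrist',W),('top',Wt)):
    m=(w[...,2]>.099)&(w[...,2]<.112)&(np.hypot(w[...,0]-.531,w[...,1]+.066)<.11); p=w[m][:,:2]
    A=np.c_[2*p,np.ones(len(p))]; c=np.linalg.lstsq(A,(p**2).sum(1),rcond=None)[0]; print(n,'rim',len(p),c[:2],np.sqrt(c[2]+c[0]**2+c[1]**2))
    m=(abs(w[...,0]-.655)<.05)&(abs(w[...,1]+.08)<.05)&(w[...,2]>.08)&(w[...,2]<.1); p=w[m]
    if len(p): print('roller',len(p),p.mean(0),p.min(0),p.max(0))
E
```

```text
time: 18.73
eef_pos: [0.6395, -0.114, 0.3058]
orientation: [[-0.002, 0.998, 0.064], [0.999, 0.004, -0.035], [-0.035, 0.064, -0.997]]
ft_force: [-0.1, 0.4, 0.2]
opening: 0.002
[ 0.6395 -0.114   0.3058] [[-0.0019  0.9979  0.0641]
 [ 0.9994  0.0041 -0.0346]
 [-0.0348  0.064  -0.9973]] 0.001620707426295655
lever [([311.9, 169.1, 330.5, 223.9], 0.77)]
steriliser [([89.0, 42.5, 331.7, 243.4], 0.64)]
wrist rim 4815 [ 0.5317 -0.0654] 0.08593452982177487
roller 453 [ 0.6495 -0.0918  0.0878] [ 0.6051 -0.1168  0.08  ] [ 0.6646 -0.03    0.0999]
top rim 190 [ 0.5314 -0.0655] 0.08628204349374645
roller 111 [ 0.6355 -0.088   0.0896] [ 0.6051 -0.1228  0.08  ] [ 0.6654 -0.0442  0.1   ]
```

View pics/w2.png

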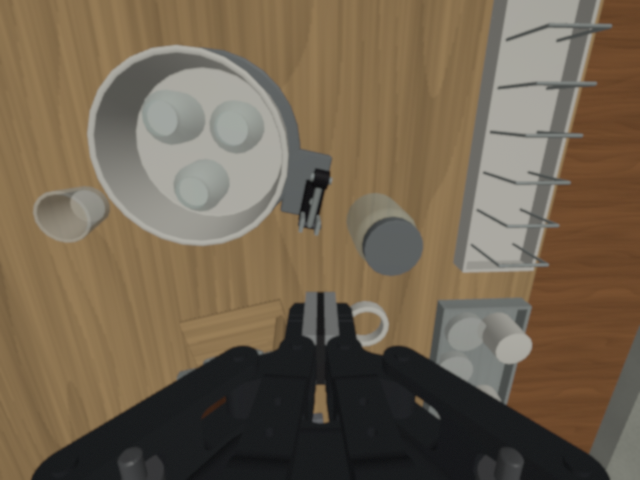

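The picture shows the open pot and the black roller at about (320,178), with the lever running down to its hinge at (308,222).

```bash
python3 - <<'E'
from h import *
np.set_printoptions(precision=4,suppress=True)
s=np.load('w2.npy',allow_pickle=True).item(); W=cloud(s)
c=np.array([.5316,-.0654])
m=np.zeros(W.shape[:2],bool); m[160:195,300:335]=True; m&=(W[...,2]>.075); p=W[m]
r=np.hypot(*(p[:,:2]-c).T); p=p[(r>.1)]; print(len(p),p.mean(0),p.max(0),p.min(0))
q=p[p[:,2]>.088]; print('top',len(q),q.mean(0))
d=q.mean(0)[:2]-c; print('dist',np.hypot(*d),'yaw',np.degrees(np.arctan2(d[1],d[0])))
h=W[215:230,300:325].reshape(-1,3); h=h[h[:,2]>.04]; print('hinge',h.mean(0) if len(h) else None)
d=d/np.hypot(*d); print('expected top',c+.125*d)
E
```

```text
407 [ 0.6525 -0.0927  0.0877] [ 0.6646 -0.0813  0.0932] [ 0.6418 -0.1095  0.0763]
top 232 [ 0.653  -0.0919  0.0905]
dist 0.12423175392645237 yaw -12.327715911603761
hinge [ 0.6424 -0.1432  0.0695]
expected top [ 0.6537 -0.0921]
```

```bash
python3 -m pendant '[[255,6,5,-10,10],[255,6,5,-10,10],[255,0,5,-20,10],[255,0,5,-20,10],[255,0,0,-20,10],[255,0,0,-20,10],[255,0,0,-20,10],[255,0,0,-20,8],[255,0,0,-10,0],[255,0,0,0,0]]'; python3 - <<'E'
from h import *
s=get_state();R=np.array(s['orientation']);e=np.array(s['eef_pos']);print('yaw',np.degrees(np.arctan2(R[1,1],R[0,1])),'tip',e+.011*R[:,2],s['ft_force'])
E
```

```text
time: 20.18
eef_pos: [0.6456, -0.1171, 0.1527]
orientation: [[-0.98, 0.193, 0.05], [0.195, 0.979, 0.057], [-0.038, 0.066, -0.997]]
ft_force: [0.1, 0.5, 0.2]
opening: 0.002
yaw 78.86747443337276 tip [ 0.64610469 -0.11647453  0.14177809] [0.06986225 0.4656863  0.20150323]
```

```bash
python3 -m pendant '[[255,4,14,-8,0],[255,3,12,-12,0],[255,0,0,0,0]]'; python3 - <<'E'
from h import *
s=get_state();R=np.array(s['orientation']);e=np.array(s['eef_pos']);print('tip',e+.011*R[:,2],s['ft_force'])
a=snap('side'); im=cv2.resize(a['img'][:,:,::-1],None,fx=4,fy=4,interpolation=cv2.INTER_CUBIC)
for X,c in (((.6535,-.092,.092),(0,255,0)),(e+.011*R[:,2],(0,0,255))): cv2.circle(im,tuple(int(4*v+2) for v in proj(a,X)),3,c,-1)
u,v=(4*proj(a,(.6535,-.092,.092))).astype(int); cv2.imwrite('pics/press.png',im[v-200:v+200,u-260:u+260])
E
```

```text
time: 20.55
eef_pos: [0.6539, -0.0895, 0.1335]
orientation: [[-0.979, 0.196, 0.053], [0.199, 0.978, 0.057], [-0.041, 0.066, -0.997]]
ft_force: [0.3, -0.8, -0.3]
opening: -0.004
tip [ 0.65450526 -0.08888797  0.12255259] [ 0.32706888 -0.83736204 -0.34881689]
```

View pics/press.png

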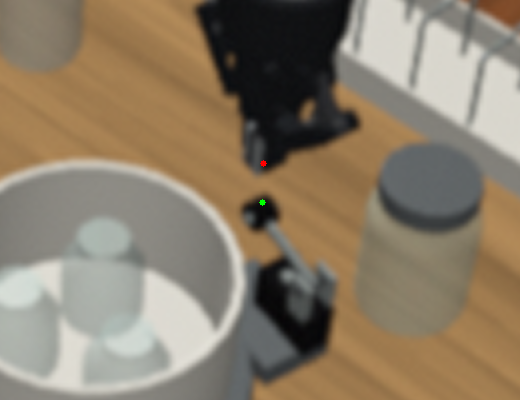

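The crop shows the closed fingertips at (262,163), straight above the roller at (262,205).

```bash
cat > t.py <<'E'
from h import *
s=get_state();R=np.array(s['orientation']);e=np.array(s['eef_pos']);print('tip',np.round(e+.011*R[:,2],4),s['ft_force'],s['time'])
E
python3 -m pendant '[[255,-1,-2,-14,0],[255,0,0,-11,0],[255,0,0,0,0]]'; python3 t.py
```

```text
time: 20.98
eef_pos: [0.6533, -0.0923, 0.1078]
orientation: [[-0.979, 0.196, 0.054], [0.199, 0.978, 0.056], [-0.042, 0.065, -0.997]]
ft_force: [-0.4, -0.8, 0.2]
opening: 0.003
tip [ 0.6539 -0.0917  0.0968] [-0.44473748 -0.81270801  0.22883585] 20.975
```

```bash
python3 -m pendant '[[255,0,0,-6,0],[255,0,0,-6,0],[255,0,0,-3,0],[255,0,0,0,0]]'; python3 t.py
```

```text
time: 21.48
eef_pos: [0.6545, -0.092, 0.0938]
orientation: [[-0.979, 0.196, 0.057], [0.199, 0.978, 0.056], [-0.045, 0.066, -0.997]]
ft_force: [-1.4, 0.2, 4.2]
opening: -0.003
tip [ 0.6551 -0.0914  0.0829] [-1.43058157  0.24915914  4.23781095] 21.475
```

```bash
python3 -m pendant '[[255,0,0,-3,0],[255,0,0,0,0]]'; python3 t.py; python3 -c "
from cell import *
print([round(get_state()['ft_force'][2],2) for _ in range(3)])"
```

```text
time: 21.72
eef_pos: [0.6548, -0.0918, 0.0918]
orientation: [[-0.979, 0.196, 0.058], [0.199, 0.978, 0.056], [-0.045, 0.067, -0.997]]
ft_force: [-2.2, 1.5, 5.0]
opening: 0.002
tip [ 0.6554 -0.0912  0.0809] [-2.23563595  1.54977371  4.95849612] 21.725
[np.float64(4.96), np.float64(4.96), np.float64(4.96)]
```

```bash
python3 -m pendant '[[255,0,0,-0.5,0],[255,0,0,0,0],[255,0,0,0,0]]'; python3 t.py; python3 -m pendant '[[255,0,0,-0.5,0],[255,0,0,0,0],[255,0,0,0,0]]'; python3 t.py
```

```text
time: 22.1
eef_pos: [0.6548, -0.0919, 0.0923]
orientation: [[-0.979, 0.196, 0.058], [0.199, 0.978, 0.056], [-0.046, 0.066, -0.997]]
ft_force: [-2.5, 2.4, 4.9]
opening: 0.0
tip [ 0.6554 -0.0913  0.0814] [-2.48414558  2.41465029  4.94695508] 22.1
time: 22.48
eef_pos: [0.6548, -0.0919, 0.0921]
orientation: [[-0.979, 0.196, 0.058], [0.199, 0.978, 0.056], [-0.046, 0.066, -0.997]]
ft_force: [-1.7, 1.8, 4.4]
opening: 0.002
tip [ 0.6554 -0.0913  0.0812] [-1.74034597  1.82684247  4.44626378] 22.475
```

```bash
python3 -m pendant '[[255,0,0,15,0],[255,0,0,30,0],[255,0,0,50,0],[255,0,0,50,0],[255,-30,0,30,0],[255,0,0,0,0]]'; python3 t.py; python3 - <<'E'
from h import *
np.set_printoptions(precision=4,suppress=True)
s=snap('side'); save(s,'final.png'); W=cloud(s)
for n in ['lid','lifter_grip','stand','frosted_bottle','storage_jar','measuring_cup','teat_dome','small_cup','cap_ring','pastry_brush','lever']: print(n,[(np.round(b['extent']).astype(int),round(b['score'],2)) for b in boxes_of('side',n)[:1]])
def rep(n,m):
    p=W[m]; r=cv2.minAreaRect((p[:,:2]*1000).astype(np.float32)); print(n,len(p),p.mean(0),np.round(r[0],1),np.round(r[1],1),round(r[2],1))
rep('griptop',(abs(W[...,0]-.53)<.1)&(abs(W[...,1]+.34)<.08)&(W[...,2]>.155)&(W[...,2]<.19))
m=(abs(W[...,0]-.655)<.02)&(abs(W[...,1]+.092)<.02)&(W[...,2]>.075)&(W[...,2]<.1); print('roller',W[m].max(0),W[m].mean(0))
m=(abs(W[...,0]-.525)<.15)&(abs(W[...,1]-.322)<.12)&(W[...,2]>.027)&(W[...,2]<.045); p=W[m];A=np.c_[p[:,:2]-p[:,:2].mean(0),np.ones(len(p))];print('lid',np.linalg.lstsq(A,p[:,2],rcond=None)[0],p.min(0),p.max(0))
E
```

```text
time: 23.22
eef_pos: [0.6228, -0.094, 0.2732]
orientation: [[-0.979, 0.197, 0.058], [0.2, 0.978, 0.052], [-0.046, 0.063, -0.997]]
ft_force: [-0.5, -1.0, -0.8]
opening: 0.007
tip [ 0.6235 -0.0935  0.2623] [-0.53596312 -0.97942941 -0.83635936] 23.225
lid [(array([188, 185, 286, 235]), 0.64)]
lifter_grip [(array([426, 315, 447, 369]), 0.75)]
stand [(array([460, 298, 487, 319]), 0.7)]
frosted_bottle [(array([318, 174, 340, 217]), 0.58)]
storage_jar [(array([408, 238, 441, 287]), 0.79)]
measuring_cup [(array([186, 154, 217, 183]), 0.91)]
teat_dome [(array([218, 274, 247, 298]), 0.87)]
small_cup [(array([300, 328, 322, 365]), 0.69)]
cap_ring [(array([459, 296, 486, 323]), 0.86)]
pastry_brush [(array([483, 373, 542, 445]), 0.67)]
lever [(array([376, 248, 399, 269]), 0.64)]
griptop 173 [ 0.533  -0.3423  0.1632] [ 535.6 -341.1] [31.8 24.2] 11.2
roller [ 0.6611 -0.0834  0.0933] [ 0.6503 -0.0968  0.085 ]
lid [0.0016 0.0017 0.0347] [0.3847 0.2257 0.0271] [0.6658 0.4263 0.0444]
```

```bash
python3 -c "
from cell import job_done; print(job_done())"
```

```text
the job is handed in; nothing more can be done
None
```

The job is done and handed in at about 23 s of robot time. I hooked the lid off with the lifter, set it on the cork trivet and hung the lifter back on its stand. Then I pressed the roller lever with closed fingers.

**Lever press:** the roller went about 11 mm down at 4.4 to 5.0 N and stayed there for roughly 1 s. I judged the click from depth and force only, since nothing reports it directly. After the release, the roller top measured 93 mm, against 92 mm when free.

**Last checks**
- **Lid:** it lies flat (slope under 0.002 rad) and within a few mm of the trivet's centre. It hung tilted by about 0.03 rad while being carried.
- **Lifter:** its grip is at the hanging height, about 4 mm further along the rails than at the start.
- **Other things:** the loose items' boxes in the side camera match the start to within a few pixels.

**Failed or disagreed:** my viewing limit was used up, so I could not look at the final picture; these checks are depth and detector numbers only. In it, the detector's box for the stand landed on the cap ring, a misdetection, because the grip was found where it belongs. The tool also picked up a tilt of up to about 4° during the moves, which I allowed for.

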